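# Feel the rubber bulbs: rack the soft, discard the hard

## Task

Feel each of the three red rubber squeeze bulbs by pinching it gently across its two ribbed cheeks (about 10 N, never more than 20 N): two are still soft and one has gone hard. Squeeze each soft one narrow and lower it upright between the rails of the white rack, fully home on the rack's floor, then let it spring out; put the hard one into the small yellow tub. Do not force a bulb against the rack, and leave everything else where it is.

Things in the scene. Friction and masses are not known exactly. Their poses are not given: they have to be found in the camera images.
- bulb_a_center (a point): First of three red rubber squeeze bulbs, all alike to the eye, standing. Each: foot 46 mm along x, 28 along y; 73 mm high with nipple; 59 to 97 g. Two flat ribbed cheeks (42 mm along x, from 10 to 62 mm above the underside) face its own +y and -y, 44 mm across: pinch there. This point: middle, 36 mm above its underside; z up when standing
- bulb_b_center (a point): Second bulb, same shape and point as the first. For all three: at a pinch of 8 N a soft bulb narrows by about 8 mm, at 10 N by 11 mm (14 mm at most), and springs back; a hard one narrows by less than 2 mm. Which is hard cannot be seen, only felt. Pinched 46 mm above its underside, the fingertips (19 mm lower) clear the rack's rails
- bulb_c_center (a point): Third bulb, same shape and point as the first. Two of the three are soft and one is hard; any of them may be the hard one
- rack: White rack, fixed: base 240 mm along x, 100 along y, 6 mm thick. On it two rails along x, 18 mm high (tops 24 mm above the counter), 10 mm thick, 40 mm apart inside, 228 mm long inside between low end walls. A bulb stands between them, its cheeks facing the rails, its underside 6 mm above the counter; room for both, 60 mm either side of the middle. Origin: centre of the base's underside
- tub: Small round yellow tub for the hard bulb, fixed, open on top: 170 mm outer diameter at the rim, 75 mm high, walls 4 mm; on the other side of the bulbs from the rack (the tall yellow bucket at the counter's far side edge is scenery). A bulb may be dropped in from rim height. Origin: centre of its underside
- dish: Small glass dish, 56 mm across, 14 mm high, loose: leave alone. Origin under its centre
- stopper: Green glass stopper standing on the counter, 30 mm across, 44 mm high, loose: leave alone. Origin under its centre
- brown_bottle: Brown glass bottle, 72 mm diameter, 160 mm high, loose, beyond the bulbs: leave alone. Origin under its centre
- beaker: Glass beaker, 68 mm diameter, 90 mm high, loose, beyond the bulbs: leave alone. Origin under its centre
- clear_bottle: Clear glass bottle, 60 mm diameter, 150 mm high, loose, beyond the bulbs: leave alone. Origin under its centre
Not all that is in view belongs to the job. What is shaped like the part that bears bulb_a_center but blue or pink is not meant.

How it is judged:
On the way, in this order (a step that is already met when the one before it is completed fails the run):
1. a bulb has been pinched with at least 6 N on each cheek (both added) ((contact force between the fingers and bulb_a above 12 N or contact force between the fingers and bulb_b above 12 N or contact force between the fingers and bulb_c above 12 N)), for 0.2 s.
2. a bulb is home in the rack or in the tub, let go (((x of bulb_a_center in the frame of rack between -0.11 and 0.11 m and y of bulb_a_center in the frame of rack between -0.01 and 0.01 m and height (world z) of bulb_a_center below 0.046 m and angle between bulb_a_center's own z axis and vertical below 0.15 rad and contact force between the fingers and bulb_a below 0.3 N) or (horizontal distance between bulb_a_center and tub below 0.08 m and height (world z) of bulb_a_center below 0.085 m and contact force between the fingers and bulb_a below 0.3 N) or (x of bulb_b_center in the frame of rack between -0.11 and 0.11 m and y of bulb_b_center in the frame of rack between -0.01 and 0.01 m and height (world z) of bulb_b_center below 0.046 m and angle between bulb_b_center's own z axis and vertical below 0.15 rad and contact force between the fingers and bulb_b below 0.3 N) or (horizontal distance between bulb_b_center and tub below 0.08 m and height (world z) of bulb_b_center below 0.085 m and contact force between the fingers and bulb_b below 0.3 N) or (x of bulb_c_center in the frame of rack between -0.11 and 0.11 m and y of bulb_c_center in the frame of rack between -0.01 and 0.01 m and height (world z) of bulb_c_center below 0.046 m and angle between bulb_c_center's own z axis and vertical below 0.15 rad and contact force between the fingers and bulb_c below 0.3 N) or (horizontal distance between bulb_c_center and tub below 0.08 m and height (world z) of bulb_c_center below 0.085 m and contact force between the fingers and bulb_c below 0.3 N))), for 0.2 s.
At the end, for the whole second after the job is handed in: Two bulbs (only soft ones fit) stand upright (within 0.15 rad) between the rack's rails, home on its floor to within 4 mm; the third lies or stands in the yellow tub, its centre within 80 mm of the tub's axis and below 85 mm; all are let go and at rest ((((horizontal distance between bulb_a_center and tub below 0.08 m and height (world z) of bulb_a_center below 0.085 m and contact force between the fingers and bulb_a below 0.3 N) and (x of bulb_b_center in the frame of rack between -0.11 and 0.11 m and y of bulb_b_center in the frame of rack between -0.01 and 0.01 m and height (world z) of bulb_b_center below 0.046 m and angle between bulb_b_center's own z axis and vertical below 0.15 rad and contact force between the fingers and bulb_b below 0.3 N) and (x of bulb_c_center in the frame of rack between -0.11 and 0.11 m and y of bulb_c_center in the frame of rack between -0.01 and 0.01 m and height (world z) of bulb_c_center below 0.046 m and angle between bulb_c_center's own z axis and vertical below 0.15 rad and contact force between the fingers and bulb_c below 0.3 N)) or ((horizontal distance between bulb_b_center and tub below 0.08 m and height (world z) of bulb_b_center below 0.085 m and contact force between the fingers and bulb_b below 0.3 N) and (x of bulb_a_center in the frame of rack between -0.11 and 0.11 m and y of bulb_a_center in the frame of rack between -0.01 and 0.01 m and height (world z) of bulb_a_center below 0.046 m and angle between bulb_a_center's own z axis and vertical below 0.15 rad and contact force between the fingers and bulb_a below 0.3 N) and (x of bulb_c_center in the frame of rack between -0.11 and 0.11 m and y of bulb_c_center in the frame of rack between -0.01 and 0.01 m and height (world z) of bulb_c_center below 0.046 m and angle between bulb_c_center's own z axis and vertical below 0.15 rad and contact force between the fingers and bulb_c below 0.3 N)) or ((horizontal distance between bulb_c_center and tub below 0.08 m and height (world z) of bulb_c_center below 0.085 m and contact force between the fingers and bulb_c below 0.3 N) and (x of bulb_a_center in the frame of rack between -0.11 and 0.11 m and y of bulb_a_center in the frame of rack between -0.01 and 0.01 m and height (world z) of bulb_a_center below 0.046 m and angle between bulb_a_center's own z axis and vertical below 0.15 rad and contact force between the fingers and bulb_a below 0.3 N) and (x of bulb_b_center in the frame of rack between -0.11 and 0.11 m and y of bulb_b_center in the frame of rack between -0.01 and 0.01 m and height (world z) of bulb_b_center below 0.046 m and angle between bulb_b_center's own z axis and vertical below 0.15 rad and contact force between the fingers and bulb_b below 0.3 N))) and linear speed of each of bulb_a, bulb_b, bulb_c below 0.02 m/s); the robot touches nothing.
It fails at once if a bulb is pinched harder than 20 N on each cheek (both added) (contact force between the fingers and bulb_a above 40 N or contact force between the fingers and bulb_b above 40 N or contact force between the fingers and bulb_c above 40 N).
It fails at once if a bulb is forced against the rack with more than 30 N (all contacts added) (contact force between any of bulb_a, bulb_b, bulb_c and rack above 30 N).
It fails at once if a bystander is shifted by more than 30 mm or knocked over (distance of any of dish, stopper, brown_bottle, beaker, clear_bottle from where it was at the start of the episode above 0.03 m or angle between any of dish, stopper, brown_bottle, beaker, clear_bottle's own z axis and vertical above 0.4 rad).
It also fails if it takes over 70 s, if anything falls off the work surface, if the arm or the gripper's body presses on something with over 40 N, if the wrist force passes 120 N, or if a joint passes its speed limit or range.

## Robot

A 6-joint arm with a two-finger parallel gripper is mounted at the origin on the work surface. World frame = base frame: x ahead of the robot, y to its left, z up, the work surface at z = 0. Lengths are in m, angles in rad, forces in N, time in s.
With the tool pointing down it reaches from about 0.4 to 0.825 m from the base axis. Payload 7 kg.
Tool frame: the origin (TCP) lies midway between the tips of the shut fingers; the grasp point (between the pads) lies 19 mm behind it; z points along the fingers, x is the direction in which the jaws open and shut, and the axes are right-handed (so a half turn about z gives the same grasp; the last joint's range is limited). The gripper opens to 88 mm and grips with 3 to 60 N. Pads are 19 mm wide; open, the fingers measure 130 mm over their backs; the gripper's body (78 mm by 193 mm) begins 47 mm behind the grasp point.
Start: joints at [1.58, 0.359, 0.012, 0, -1.224, -0.288], TCP at [0.186, 0.649, 0.227] pointing down, gripper open.
Joint ranges: [-3.07, 3.07], [-1.43, 2.12], [-1.02, 1.25], [-3.03, 1.67], [-3.05, -0], [-3.03, 3.03]. Speed limits (rad/s): [2.39, 2.39, 3.01, 3.14, 3.14, 3.14].

## Interface

Orientations are given as [roll, pitch, yaw] about the fixed x, y, z axes, in that order (R = Rz(yaw) Ry(pitch) Rx(roll)).
In Python, from workcell import ctrl gives the robot as it stands. The module is installed in compiled form; this text tells all that it offers.
- The arm moves only by the tool drive_tool, never from a script. Its argument "targets" is a list of rows, each a list of 3 entries, a list of its own where there are three numbers: the turn, a rotation vector about the world's x, y, z in units of 60 degrees (1.0 is 60 degrees), then the shift along the world's x, y, z in units of 0.03 m (1.0 is 0.03 m), then the opening, from 0 (shut) to 1 (fully open). In form: [[[ax, ay, az], [tx, ty, tz], hand], ...]. A call has 1 to 20 rows; each row shifts and turns the commanded pose from where the row before left it; what a row does not reach is not made up. A row lasts 1/12 s, in which the tool goes at most 41.7 mm and 7.16 degrees, less where a joint would pass 70% of its speed; a pose out of reach is approached as far as the arm can. A call with a number of a shift or a turn outside -1 to 1 is refused whole. A call with a gripper value outside its range is refused whole. The fingers move at their own pace and stop on an object; "squeeze" is the grip in N (left out, the last holds). Time passes only in rows, so rows that do not move let the fingers close. It gives the time, the measured TCP pose, the force and the opening at its end, in the units of the state.
- ctrl.read_state(): the state, without advancing time (a new reading comes with each control period).
- ctrl.capture(name): name is "side" or "top"; returns (picture, depth): 400x640x3 uint8, red, green, blue; 400x640 float32, m along the optical axis (not along the pixel's ray), 0 where there is no reading.
- ctrl.camera_info(name): a dict with "intrinsics" (3x3 intrinsics, pixels), "extrinsics" (4x4, takes a point from camera to world coordinates). Camera axes: x right, y up, looking along -z (the intrinsics and any distortion apply to the point x, -y, -z); pixel columns grow to the right and rows downward; lengths in m; the calibration is good to about 2 mm. A picture is of the moment at which its call begins. camera_info takes no time and is no camera call.
- ctrl.finish_job(): hands the job in, once; it reports no verdict.
The state is a dict: "time_s": time; "joint_positions": joint angles; "qd": joint speeds; "tau": joint torques, N m; "position": TCP position; "orientation": TCP orientation; "contact_force": force on the tool from outside, world axes, zero at the start; "moment": the same for the moment, N m; "grip_width": finger opening in m.
Only numpy, scipy, OpenCV 4.12 (cv2) and the standard library are available. Lean on these libraries where they do the work, as an engineer would, in place of code of your own. Each camera call takes 0.05 s, during which the arm holds its last target.

## Working session

There is one attempt and no reset: what is moved stays moved. The work goes in short steps, Python scripts to look and compute and a tool call to move; the robot and the scene stay as the last step left them, time stands still between calls to the robot, and variables do not carry over. Pictures are saved under pics/ and viewed, and the job is handed in when it is done.

Besides the shell and the picture viewer there is one more tool, called after "Call:" in YAML: its name, and indented under it one key for each argument. drive_tool: Moves the arm, as the interface text tells. Shifts and turns lie within -1 to 1; 1 stands for 0.03 m of shift or 60 degrees of turn. Its arguments: {"type":"object","properties":{"targets":{"type":"array"},"squeeze":{"type":"number"}},"required":["targets"]}

```bash
mkdir -p pics; python3 - <<'E'
from workcell import ctrl
import cv2,numpy as np
for n in("top","side"):
    p,d=ctrl.capture(n); cv2.imwrite(f"pics/{n}0.png",p[:,:,::-1]); np.savez(f"{n}0.npz",p=p,d=d)
    i=ctrl.camera_info(n); print(n,np.round(i["intrinsics"],1).tolist(),np.round(i["extrinsics"],3).tolist(),[k for k in i])
print(ctrl.read_state())
E
```

```text
top [[408.4, 0.0, 320.0], [0.0, 408.4, 196.0], [0.0, 0.0, 1.0]] [[0.016, 0.993, -0.119, 0.462], [-0.999, 0.012, -0.034, -0.019], [-0.032, 0.119, 0.992, 1.039], [0.0, 0.0, 0.0, 1.0]] ['intrinsics', 'extrinsics']
side [[417.1, 0.0, 313.1], [0.0, 417.1, 201.9], [0.0, 0.0, 1.0]] [[-0.945, 0.222, -0.239, 0.33], [-0.326, -0.621, 0.713, 0.713], [0.01, 0.752, 0.659, 0.698], [0.0, 0.0, 0.0, 1.0]] ['intrinsics', 'extrinsics']
{'time_s': 0.1, 'joint_positions': array([ 1.58008443e+00,  3.59333778e-01,  1.11504980e-02, -2.78433913e-04,
       -1.22412366e+00, -2.88087661e-01]), 'qd': array([-0.0004198 , -0.00083281,  0.00175766,  0.00133536,  0.00049746,
        0.00118851]), 'tau': array([-1.02461607e-03, -5.84163022e+01,  2.93754119e+01,  7.01548129e+00,
        1.01761395e-02, -5.39651626e-05]), 'position': array([0.18568578, 0.64849762, 0.22570985]), 'orientation': array([-3.14141440e+00, -1.52273425e-03, -1.84969083e+00]), 'contact_force': array([ 0.11854558,  0.92215085, -0.90113578]), 'moment': array([-0.06140848, -0.02478557,  0.03454623]), 'grip_width': 0.08734891467564505}
```

View pics/top0.png

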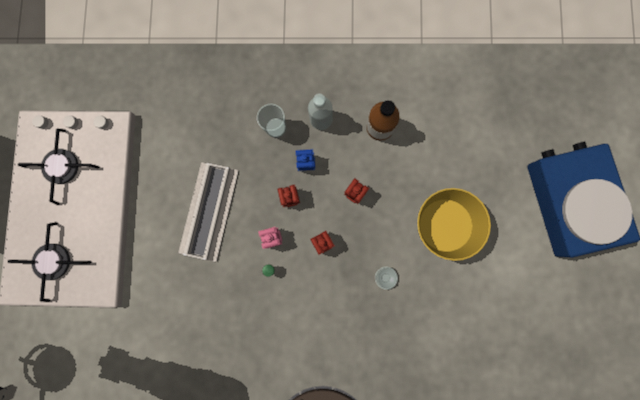

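View pics/side0.png

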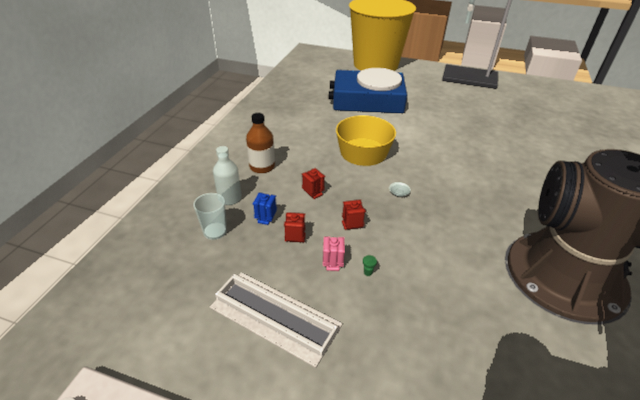

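Top view: the red candidates are at (288,196), (356,190) and (322,243). The blue (305,159) and pink (269,238) ones are decoys. The rack is at (209,212), the tub at (454,225), the stopper at (267,270) and the dish at (386,278). I'll check a close crop and measure.

```bash
cat > h.py <<'E'
import cv2,numpy as np
from workcell import ctrl
def world(n,d):
    i=ctrl.camera_info(n);K=np.array(i["intrinsics"]);E=np.array(i["extrinsics"])
    v,u=np.mgrid[0:d.shape[0],0:d.shape[1]]
    P=np.stack([(u-K[0,2])/K[0,0]*d,-(v-K[1,2])/K[1,1]*d,-d],-1)
    return P@E[:3,:3].T+E[:3,3]
def red(p):
    h=cv2.cvtColor(p,cv2.COLOR_RGB2HSV).astype(int)
    return (((h[...,0]<7)|(h[...,0]>173))&(h[...,1]>150)&(h[...,2]>50))
def proj(n,X):
    i=ctrl.camera_info(n);K=np.array(i["intrinsics"]);E=np.array(i["extrinsics"])
    c=np.linalg.inv(E)@np.append(X,1); q=K@np.array([c[0],-c[1],-c[2]]); return q[:2]/q[2]
E
python3 - <<'E'
from h import *
for n in("top","side"):
    z=np.load(n+"0.npz");p,d=z["p"],z["d"];W=world(n,d)
    print(n,"table z",np.median(W[300:330,300:400,2]) if n=="top" else np.median(W[300:330,420:450,2]))
    m=red(p).astype(np.uint8)
    k,l,s,c=cv2.connectedComponentsWithStats(m)
    for j in range(1,k):
        if s[j,4]<60: continue
        P=W[(l==j)]; 
        for lo,hi in((.03,.09),(.05,.066),(.066,.09)):
            Q=P[(P[:,2]>lo)&(P[:,2]<hi)]
            if len(Q)<4: continue
            r=cv2.minAreaRect((Q[:,:2]*1000).astype(np.float32))
            print(n,c[j].round(),s[j,4],lo,len(Q),np.round(Q.mean(0),4),np.round(r[0],1),np.round(r[1],1),round(r[2],1))
p=np.load("top0.npz")["p"]
cv2.imwrite("pics/crop.png",cv2.resize(p[140:290,180:380],None,fx=4,fy=4,interpolation=cv2.INTER_CUBIC)[:,:,::-1])
E
```

```text
top table z 0.0005430060274874693
top [356. 191.] 322 0.03 288 [ 0.5937 -0.0724  0.062 ] [595.1 -73.2] [40.5 41.5] 55.5
top [356. 191.] 322 0.05 235 [ 0.5939 -0.073   0.0614] [595.1 -73.2] [40.5 41.5] 55.5
top [356. 191.] 322 0.066 42 [ 0.5961 -0.0716  0.0699] [593.4 -73.5] [33.4 16.8] 30.5
top [288. 196.] 317 0.03 290 [0.5805 0.0913 0.0615] [581.8  92.5] [39.3 41.4] 14.3
top [288. 196.] 317 0.05 224 [0.5808 0.0917 0.0616] [581.8  92.5] [39.3 41.4] 14.3
top [288. 196.] 317 0.066 46 [0.5827 0.0933 0.0705] [583.9  92.7] [16.6 30.8] 67.1
top [322. 242.] 303 0.03 285 [0.4688 0.0078 0.0632] [468.8   7.7] [39.3 41.6] 29.3
top [322. 242.] 303 0.05 240 [0.4688 0.0075 0.0619] [468.8   7.7] [39.3 41.6] 29.3
top [322. 242.] 303 0.066 45 [0.469  0.009  0.0701] [466.4  11. ] [29.5 24. ] 29.9
side table z 0.0021809528487330976
side [313. 183.] 493 0.03 358 [ 0.5924 -0.0635  0.0541] [595.3 -71.3] [41.5 42. ] 56.5
side [313. 183.] 493 0.05 180 [ 0.593  -0.0642  0.0603] [595.  -71.8] [41.2 41. ] 55.2
side [313. 183.] 493 0.066 45 [ 0.5938 -0.0721  0.0703] [595.4 -74. ] [39.4 22. ] 34.8
side [353. 214.] 556 0.03 413 [0.4663 0.0176 0.0553] [467.7   9.7] [41.6 43.4] 29.7
side [353. 214.] 556 0.05 231 [0.4664 0.0161 0.0609] [467.7   9.7] [41.6 43.4] 29.7
side [353. 214.] 556 0.066 48 [0.4683 0.0092 0.0707] [470.5   7.4] [16.9 21.8] 85.1
side [294. 227.] 551 0.03 423 [0.5781 0.1033 0.0564] [581.1  95.1] [42.  42.4] 14.7
side [294. 227.] 551 0.05 259 [0.5788 0.1015 0.0608] [581.1  95.1] [42.  42.4] 14.7
side [294. 227.] 551 0.066 50 [0.5804 0.094  0.071 ] [580.9  94.2] [24.7 19.6] 34.0
```

View pics/crop.png

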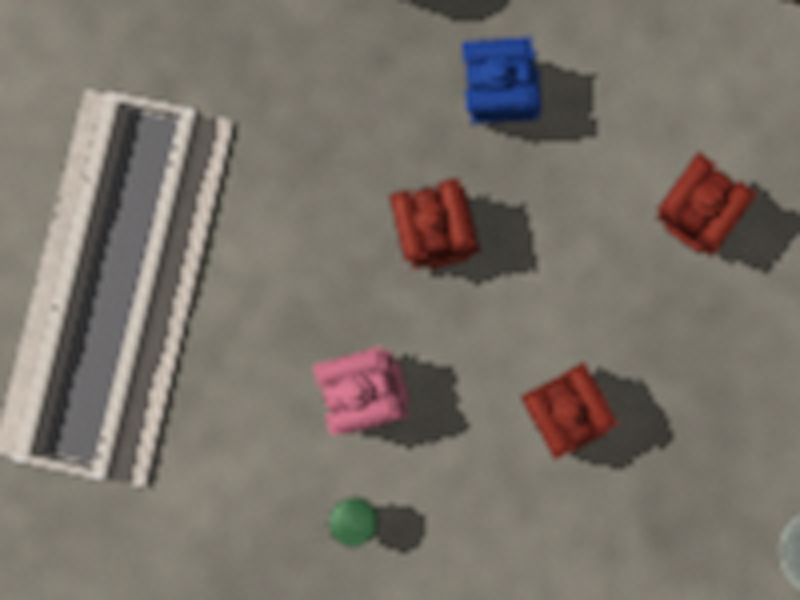

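The crop confirms that the three red bulbs stand upright, with their cheek bars side by side left-right for the left bulb, and diagonal for the other two. Next come the rack, the tub and the obstacles.

```bash
python3 - <<'E'
from h import *
R={}
for n,box in(("top",(155,270,170,245)),("side",(270,362,205,345))):
    z=np.load(n+"0.npz");p,d=z["p"],z["d"];W=world(n,d)
    P=W[box[0]:box[1],box[2]:box[3]].reshape(-1,3)
    Q=P[(P[:,2]>.018)&(P[:,2]<.035)]
    r=cv2.minAreaRect((Q[:,:2]*1000).astype(np.float32)); print(n,"railtops",len(Q),np.median(Q[:,2]),r)
    # axis
    B=cv2.boxPoints(r); e=max([(B[1]-B[0]),(B[2]-B[1])],key=np.linalg.norm); e/=np.linalg.norm(e); nn=np.array([-e[1],e[0]])
    c=np.array(r[0]); t=(Q[:,:2]*1000-c)@nn; s=(Q[:,:2]*1000-c)@e
    print("axis deg",np.degrees(np.arctan2(e[1],e[0])),np.histogram(t,bins=np.arange(-40,41,4)))
    k=(abs(s)<90); 
    for lo in(t[k]>0,t[k]<0):
        tt=t[k][lo];ss=s[k][lo];f=np.polyfit(ss,tt,1);print(" rail line",f, np.percentile(tt-f[0]*ss,[2,50,98]))
    Qb=P[(P[:,2]>.003)&(P[:,2]<.035)]
    print("all",cv2.minAreaRect((Qb[:,:2]*1000).astype(np.float32)))
z=np.load("top0.npz");W=world("top",z["d"])
for n in("top","side"):
    z=np.load(n+"0.npz");W=world(n,z["d"]); h=cv2.cvtColor(z["p"],cv2.COLOR_RGB2HSV)
    m=(abs(h[...,0].astype(int)-24)<6)&(h[...,1]>150)&(W[...,2]>.065)&(W[...,2]<.09)
    Q=W[m][:,:2].astype(np.float32)*1000; Q=Q[abs(Q[:,1]+320)<200]; print(n,"tub",len(Q),cv2.minEnclosingCircle(Q),np.median(W[m][:,2]))
W=world("top",np.load("top0.npz")["d"])
for nm,b in(("bottle",(95,140,362,402)),("clear",(90,132,305,335)),("beaker",(100,138,254,288)),("dish",(264,292,372,400)),("stop",(262,278,259,276)),("blue",(148,170,294,317)),("pink",(227,250,258,282))):
    P=W[b[0]:b[1],b[2]:b[3]].reshape(-1,3);Q=P[P[:,2]>.008]
    print(nm,len(Q),np.percentile(Q,[2,50,98],axis=0).round(3).tolist())
E
```

```text
top railtops 923 0.02413216863173262 ((544.8974609375, 302.70196533203125), (62.085540771484375, 239.88900756835938), 78.70482635498047)
axis deg -11.29518 (array([  0,   0, 131, 149, 131,  16,   9,   7,   7,  10,   8,   9,   6,
         8,  38, 186, 143,  65,   0,   0]), array([-40, -36, -32, -28, -24, -20, -16, -12,  -8,  -4,   0,   4,   8,
        12,  16,  20,  24,  28,  32,  36,  40]))
 rail line [-3.09808623e-03  2.40537374e+01] [19.14754305 23.85800867 30.05042817]
 rail line [-3.53689786e-03 -2.56979183e+01] [-30.25013275 -25.77039446 -20.14973708]
all ((544.1507568359375, 306.7984619140625), (297.011474609375, 194.45263671875), 2.296107769012451)
side railtops 1688 0.02532420948905373 ((543.26953125, 300.77142333984375), (61.733543395996094, 240.3794403076172), 78.7876968383789)
axis deg -11.212314 (array([  0,   0, 101, 200, 377,  58,  18,  15,  17,  20,  15,  16,  18,
        18,  26, 217, 263, 309,   0,   0]), array([-40, -36, -32, -28, -24, -20, -16, -12,  -8,  -4,   0,   4,   8,
        12,  16,  20,  24,  28,  32,  36,  40]))
 rail line [-4.94608619e-03  2.62277368e+01
[... 273 characters left out ...]
957519531), 83.95902252197266) 0.07331333101341708
side tub 495 ((516.13623046875, -301.1848449707031), 86.84172058105469) 0.07363299759585146
bottle 1006 [[0.733, -0.165, 0.016], [0.754, -0.128, 0.11], [0.79, -0.099, 0.163]]
clear 710 [[0.761, -0.01, 0.014], [0.776, 0.017, 0.102], [0.804, 0.045, 0.153]]
beaker 622 [[0.734, 0.105, 0.01], [0.778, 0.14, 0.062], [0.798, 0.167, 0.093]]
dish 288 [[0.36, -0.174, 0.008], [0.386, -0.15, 0.012], [0.413, -0.123, 0.018]]
stop 120 [[0.388, 0.125, 0.04], [0.401, 0.138, 0.043], [0.414, 0.152, 0.047]]
blue 371 [[0.651, 0.033, 0.012], [0.669, 0.053, 0.062], [0.695, 0.075, 0.074]]
pink 372 [[0.456, 0.112, 0.012], [0.479, 0.133, 0.062], [0.503, 0.159, 0.074]]
```

Call:
drive_tool:
  targets:
    - [[0, 0, 0.027], [0.7, -0.97, 0], 1]
    - [[0, 0, 0.027], [0.7, -0.97, 0], 1]
    - [[0, 0, 0.027], [0.7, -0.97, 0], 1]
    - [[0, 0, 0.027], [0.7, -0.97, 0], 1]
    - [[0, 0, 0.027], [0.7, -0.97, 0], 1]
    - [[0, 0, 0.027], [0.7, -0.97, 0], 1]
    - [[0, 0, 0.027], [0.7, -0.97, 0], 1]
    - [[0, 0, 0.027], [0.7, -0.97, 0], 1]
    - [[0, 0, 0.027], [0.7, -0.97, 0], 1]
    - [[0, 0, 0.027], [0.7, -0.97, 0], 1]
    - [[0, 0, 0.027], [0.7, -0.97, 0], 1]
    - [[0, 0, 0.027], [0.7, -0.97, 0], 1]
    - [[0, 0, 0.027], [0.7, -0.97, 0], 1]
    - [[0, 0, 0.027], [0.7, -0.97, 0], 1]
    - [[0, 0, 0.027], [0.7, -0.97, 0], 1]
    - [[0, 0, 0.027], [0.7, -0.97, 0], 1]
    - [[0, 0, 0.027], [0.7, -0.97, 0], 1]
    - [[0, 0, 0.027], [0.7, -0.97, 0], 1]
    - [[0, 0, 0.027], [0.6, -1, 0], 1]
    - [[0, 0, 0], [0, 0, 0], 1]
  squeeze: 10

```text
time_s: 1.77
position: [0.5836, 0.0907, 0.2257]
orientation: [3.14, -0.001, -1.314]
contact_force: [-1.1, 0.6, 0.8]
grip_width: 0.0878
```

Call:
drive_tool:
  targets:
    - [[0, 0, 0], [-0.07, 0.1, -0.9], 1]
    - [[0, 0, 0], [0, 0, -0.9], 1]
    - [[0, 0, 0], [0, 0, -0.9], 1]
    - [[0, 0, 0], [0, 0, -0.9], 1]
    - [[0, 0, 0], [0, 0, -0.9], 1]
    - [[0, 0, 0], [0, 0, -0.9], 1]
    - [[0, 0, 0], [0, 0, -0.7], 1]
    - [[0, 0, 0], [0, 0, -0.52], 1]
    - [[0, 0, 0], [0, 0, 0], 1]
    - [[0, 0, 0], [0, 0, 0], 0.7]
    - [[0, 0, 0], [0, 0, 0], 0.6]
    - [[0, 0, 0], [0, 0, 0], 0.55]
    - [[0, 0, 0], [0, 0, 0], 0.52]
    - [[0, 0, 0], [0, 0, 0], 0.5]
    - [[0, 0, 0], [0, 0, 0], 0.48]
    - [[0, 0, 0], [0, 0, 0], 0.44]
    - [[0, 0, 0], [0, 0, 0], 0.4]
    - [[0, 0, 0], [0, 0, 0], 0.3]
    - [[0, 0, 0], [0, 0, 0], 0.3]
    - [[0, 0, 0], [0, 0, 0], 0.3]

```text
time_s: 3.43
position: [0.5799, 0.0982, 0.0284]
orientation: [-3.141, -0.0, -1.312]
contact_force: [-0.3, -0.3, 5.6]
grip_width: 0.0327
```

Call:
drive_tool:
  targets:
    - [[0, 0, 0], [0, 0, 0.3], 0.3]
    - [[0, 0, 0], [0, 0, 0.6], 0.3]
    - [[0, 0, 0], [0, 0, 0.8], 0.3]
    - [[0, 0, 0], [0, 0, 0.8], 0.3]
    - [[0, 0, 0], [0, 0, 0.2], 0.3]
    - [[0, 0, -0.049], [0.08, 0.4, 0], 0.3]
    - [[0, 0, -0.049], [0.08, 0.7, 0], 0.3]
    - [[0, 0, -0.049], [0.08, 0.8, 0], 0.3]
    - [[0, 0, -0.049], [0.08, 0.8, 0], 0.3]
    - [[0, 0, -0.049], [0.08, 0.8, 0], 0.3]
    - [[0, 0, -0.049], [0.08, 0.8, 0], 0.3]
    - [[0, 0, -0.049], [0.08, 0.8, 0], 0.3]
    - [[0, 0, -0.049], [0.08, 0.7, 0], 0.3]
    - [[0, 0, -0.045], [0.1, 0.6, 0], 0.3]
    - [[0, 0, 0], [0, 0, 0], 0.3]
    - [[0, 0, 0], [0, 0, 0], 0.3]
    - [[0, 0, 0], [0, 0, 0], 0.3]

```text
time_s: 4.85
position: [0.6014, 0.2897, 0.1086]
orientation: [3.141, -0.001, -1.769]
contact_force: [0.9, 0.2, -1.1]
grip_width: 0.0325
```

```bash
cat > look.py <<'E'
import sys
from h import *
k=sys.argv[1]
out=[]
for n in("top","side"):
    p,d=ctrl.capture(n); np.savez(f"{n}{k}.npz",p=p,d=d); out.append(p)
a=cv2.resize(out[0][100:300,150:420],None,fx=2.2,fy=2.2); b=cv2.resize(out[1][130:370,180:450],None,fx=2.2,fy=2.2)
cv2.imwrite(f"pics/t{k}.png",a[:,:,::-1]);cv2.imwrite(f"pics/s{k}.png",b[:,:,::-1])
s=ctrl.read_state();print(s["time_s"],s["position"].round(4),s["orientation"].round(4),s["contact_force"].round(1),s["grip_width"])
E
python3 look.py 1
```

```text
4.95 [0.6016 0.2893 0.1089] [ 3.1412e+00 -4.0000e-04 -1.7701e+00] [ 0.1 -0.6 -1.1] 0.03265484475782997
```

View pics/s1.png

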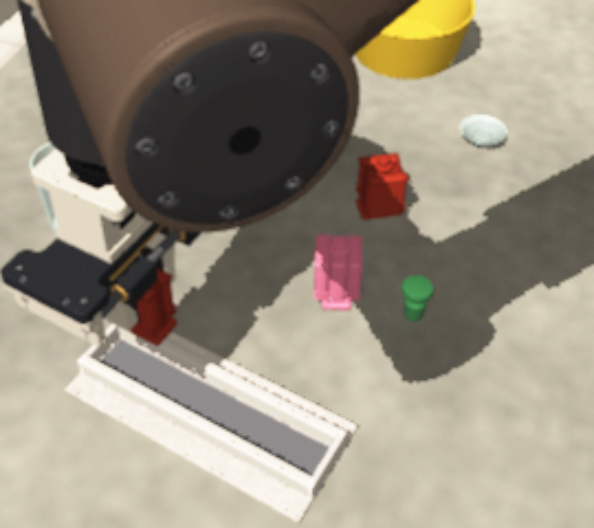

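Call:
drive_tool:
  targets:
    - [[0, 0, 0], [0, 0.03, -0.5], 0.3]
    - [[0, 0, 0], [0, 0, -0.5], 0.3]
    - [[0, 0, 0], [0, 0, -0.4], 0.3]
    - [[0, 0, 0], [0, 0, -0.2], 0.3]
    - [[0, 0, 0], [0, 0, -0.1], 0.3]
    - [[0, 0, 0], [0, 0, -0.1], 0.3]
    - [[0, 0, 0], [0, 0, -0.1], 0.3]
    - [[0, 0, 0], [0, 0, -0.1], 0.3]
    - [[0, 0, 0], [0, 0, 0], 0.3]
    - [[0, 0, 0], [0, 0, 0], 0.3]

```text
time_s: 5.78
position: [0.6019, 0.2911, 0.0491]
orientation: [-3.141, 0.0, -1.77]
contact_force: [-0.4, 0.3, -0.9]
grip_width: 0.0324
```

Call:
drive_tool:
  targets:
    - [[0, 0, 0], [0, 0, -0.1], 0.3]
    - [[0, 0, 0], [0, 0, -0.1], 0.3]
    - [[0, 0, 0], [0, 0, -0.1], 0.3]
    - [[0, 0, 0], [0, 0, -0.08], 0.3]
    - [[0, 0, 0], [0, 0, -0.04], 0.3]
    - [[0, 0, 0], [0, 0, 0], 0.3]
    - [[0, 0, 0], [0, 0, 0], 0.3]

```text
time_s: 6.37
position: [0.6019, 0.291, 0.0362]
orientation: [3.141, -0.0, -1.77]
contact_force: [-0.1, 0.5, -0.8]
grip_width: 0.0326
```

Call:
drive_tool:
  targets:
    - [[0, 0, 0], [0, 0, -0.03], 0.3]
    - [[0, 0, 0], [0, 0, -0.03], 0.3]
    - [[0, 0, 0], [0, 0, 0], 0.3]
    - [[0, 0, 0], [0, 0, 0], 0.3]

```text
time_s: 6.7
position: [0.6019, 0.291, 0.0346]
orientation: [-3.142, 0.0, -1.77]
contact_force: [0.4, -0.7, -0.2]
grip_width: 0.0328
```

Call:
drive_tool:
  targets:
    - [[0, 0, 0], [0, 0, 0], 0.42]
    - [[0, 0, 0], [0, 0, 0], 0.46]
    - [[0, 0, 0], [0, 0, 0], 0.52]
    - [[0, 0, 0], [0, 0, 0], 0.6]
    - [[0, 0, 0], [0, 0, 0], 0.7]
    - [[0, 0, 0], [0, 0, 0], 0.7]
    - [[0, 0, 0], [0, 0, 0], 0.8]
    - [[0, 0, 0], [0, 0, 0], 0.8]

```text
time_s: 7.37
position: [0.6019, 0.2912, 0.0346]
orientation: [-3.141, 0.0, -1.77]
contact_force: [-0.1, -0.4, -0.8]
grip_width: 0.068
```

Call:
drive_tool:
  targets:
    - [[0, 0, 0], [0, 0, 0.4], 0.8]
    - [[0, 0, 0], [0, 0, 0.8], 0.8]
    - [[0, 0, 0], [0, 0, 0.9], 0.9]
    - [[0, 0, 0], [0, 0, 0.9], 1]
    - [[0, 0, 0], [0, 0, 1], 1]
    - [[0, 0, 0.057], [-0.37, -0.78, 0], 1]
    - [[0, 0, 0.057], [-0.37, -0.78, 0], 1]
    - [[0, 0, 0.057], [-0.37, -0.78, 0], 1]
    - [[0, 0, 0.057], [-0.37, -0.78, 0], 1]
    - [[0, 0, 0.057], [-0.37, -0.78, 0], 1]
    - [[0, 0, 0.057], [-0.37, -0.78, 0], 1]
    - [[0, 0, 0.057], [-0.37, -0.78, 0], 1]
    - [[0, 0, 0.057], [-0.37, -0.78, 0], 1]
    - [[0, 0, 0.057], [-0.37, -0.78, 0], 1]
    - [[0, 0, 0.057], [-0.37, -0.78, 0], 1]
    - [[0, 0, 0.057], [-0.38, -0.8, 0], 1]
    - [[0, 0, 0.057], [-0.38, -0.8, 0], 1]
    - [[0, 0, 0], [0, 0, 0], 1]
    - [[0, 0, 0], [0, 0, 0], 1]

```text
time_s: 8.95
position: [0.4679, 0.0081, 0.1558]
orientation: [-3.14, -0.0, -1.055]
contact_force: [0.5, -0.4, -0.2]
grip_width: 0.0879
```

```bash
python3 look.py 2
```

```text
9.05 [0.4687 0.0092 0.1554] [-3.1399e+00 -3.0000e-04 -1.0545e+00] [ 0.2  0.4 -0.2] 0.08777899413631171
```

View pics/t2.png

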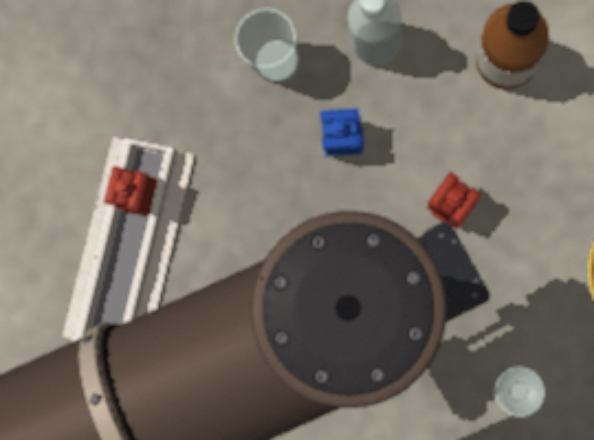

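View pics/s2.png

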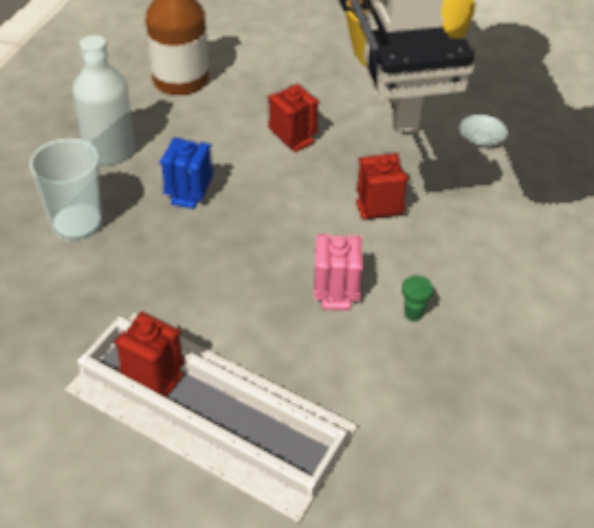

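The first bulb stands upright in the rack (top crop (130,190)). Bulb C is untouched under the hand. Now I'll feel C.

Call:
drive_tool:
  targets:
    - [[0, 0, 0], [0, 0, -0.6], 1]
    - [[0, 0, 0], [0, 0, -0.9], 1]
    - [[0, 0, 0], [0, 0, -0.9], 1]
    - [[0, 0, 0], [0, 0, -0.9], 1]
    - [[0, 0, 0], [0, 0, -0.6], 1]
    - [[0, 0, 0], [0, 0, -0.37], 1]
    - [[0, 0, 0], [0, 0, 0], 1]
    - [[0, 0, 0], [0, 0, 0], 0.7]
    - [[0, 0, 0], [0, 0, 0], 0.6]
    - [[0, 0, 0], [0, 0, 0], 0.55]
    - [[0, 0, 0], [0, 0, 0], 0.52]
    - [[0, 0, 0], [0, 0, 0], 0.5]
    - [[0, 0, 0], [0, 0, 0], 0.48]
    - [[0, 0, 0], [0, 0, 0], 0.44]
    - [[0, 0, 0], [0, 0, 0], 0.4]
    - [[0, 0, 0], [0, 0, 0], 0.3]
    - [[0, 0, 0], [0, 0, 0], 0.3]
    - [[0, 0, 0], [0, 0, 0], 0.3]
    - [[0, 0, 0], [0, 0, 0], 0.3]

```text
time_s: 10.63
position: [0.4683, 0.009, 0.0268]
orientation: [-3.141, -0.0, -1.054]
contact_force: [-1.2, -0.3, 6.6]
grip_width: 0.043
```

```bash
python3 - <<'E'
from h import *
for n,b in(("top",(160,200,190,225)),("side",(260,320,225,270))):
    z=np.load(n+"2.npz");W=world(n,z["d"]);m=np.zeros((400,640),bool);m[b[0]:b[1],b[2]:b[3]]=1;m&=red(z["p"])
    P=W[m];Q=P[P[:,2]>.05];print(n,len(Q),np.percentile(P[:,2],[50,90,98,100]).round(4),cv2.minAreaRect((Q[:,:2]*1000).astype(np.float32)))
E
```

```text
top 263 [0.0674 0.0733 0.0795 0.0835] ((601.7183837890625, 288.5519104003906), (36.33435821533203, 39.47740173339844), 76.2732162475586)
side 501 [0.0624 0.0723 0.0807 0.6984] ((462.41082763671875, 483.9237365722656), (54.147308349609375, 526.8116455078125), 35.762813568115234)
```

C reads 43.0 mm at 10 N, so it is hard. It goes to the tub.

Call:
drive_tool:
  targets:
    - [[0, 0, 0], [0, 0, 0.3], 0.3]
    - [[0, 0, 0], [0, 0, 0.7], 0.3]
    - [[0, 0, 0], [0, 0, 0.9], 0.3]
    - [[0, 0, 0], [0, 0, 0.9], 0.3]
    - [[0, 0, 0], [0, 0, 0.5], 0.3]
    - [[0, 0, 0], [0.12, -0.4, 0.1], 0.3]
    - [[0, 0, 0], [0.12, -0.8, 0], 0.3]
    - [[0, 0, 0], [0.12, -0.85, 0], 0.3]
    - [[0, 0, 0], [0.12, -0.85, 0], 0.3]
    - [[0, 0, 0], [0.12, -0.85, 0], 0.3]
    - [[0, 0, 0], [0.12, -0.85, 0], 0.3]
    - [[0, 0, 0], [0.12, -0.85, 0], 0.3]
    - [[0, 0, 0], [0.12, -0.85, 0], 0.3]
    - [[0, 0, 0], [0.12, -0.85, 0], 0.3]
    - [[0, 0, 0], [0.12, -0.85, 0], 0.3]
    - [[0, 0, 0], [0.12, -0.85, 0], 0.3]
    - [[0, 0, 0], [0.12, -0.85, 0], 0.3]
    - [[0, 0, 0], [0.16, -0.6, 0], 0.3]
    - [[0, 0, 0], [0, 0, 0], 0.3]
    - [[0, 0, 0], [0, 0, 0], 0.3]

```text
time_s: 12.3
position: [0.5156, -0.3007, 0.1282]
orientation: [3.141, 0.001, -1.056]
contact_force: [0.4, 0.2, -0.8]
grip_width: 0.0426
```

Call:
drive_tool:
  targets:
    - [[0, 0, 0], [0, 0, -0.4], 0.3]
    - [[0, 0, 0], [0, 0, -0.6], 0.3]
    - [[0, 0, 0], [0, 0, -0.6], 0.3]
    - [[0, 0, 0], [0, 0, -0.5], 0.3]
    - [[0, 0, 0], [0, 0, -0.3], 0.3]
    - [[0, 0, 0], [0, 0, -0.2], 0.3]
    - [[0, 0, 0], [0, 0, 0], 0.3]
    - [[0, 0, 0], [0, 0, 0], 0.3]

```text
time_s: 12.97
position: [0.5163, -0.2998, 0.0509]
orientation: [-3.142, -0.0, -1.053]
contact_force: [-0.8, 1.0, -0.3]
grip_width: 0.0425
```

Call:
drive_tool:
  targets:
    - [[0, 0, 0], [0, 0, -0.2], 0.3]
    - [[0, 0, 0], [0, 0, -0.2], 0.3]
    - [[0, 0, 0], [0, 0, 0], 0.3]
    - [[0, 0, 0], [0, 0, 0], 0.3]

```text
time_s: 13.3
position: [0.5158, -0.2999, 0.0382]
orientation: [3.141, 0.0, -1.054]
contact_force: [-0.5, -0.4, -0.3]
grip_width: 0.0427
```

Call:
drive_tool:
  targets:
    - [[0, 0, 0], [0, 0, 0], 0.52]
    - [[0, 0, 0], [0, 0, 0], 0.56]
    - [[0, 0, 0], [0, 0, 0], 0.65]
    - [[0, 0, 0], [0, 0, 0], 0.65]
    - [[0, 0, 0], [0, 0, 0], 0.65]
    - [[0, 0, 0], [0, 0, 0.4], 0.65]
    - [[0, 0, 0], [0, 0, 0.8], 0.65]
    - [[0, 0, 0], [0, 0, 0.9], 0.65]
    - [[0, 0, 0], [0, 0, 0.9], 0.65]
    - [[0, 0, 0], [0, 0, 0.9], 0.8]
    - [[0, 0, 0], [0, 0, 0.1], 1]
    - [[0, 0, 0], [0, 0, 0], 1]

```text
time_s: 14.3
position: [0.5173, -0.3003, 0.1609]
orientation: [-3.138, -0.003, -1.054]
contact_force: [-1.1, -0.2, -0.8]
grip_width: 0.0712
```

Call:
drive_tool:
  targets:
    - [[0, 0, -0.089], [0.22, 0.63, 0], 1]
    - [[0, 0, -0.089], [0.22, 0.63, 0], 1]
    - [[0, 0, -0.089], [0.22, 0.63, 0], 1]
    - [[0, 0, -0.089], [0.22, 0.63, 0], 1]
    - [[0, 0, -0.089], [0.22, 0.63, 0], 1]
    - [[0, 0, -0.089], [0.22, 0.63, 0], 1]
    - [[0, 0, -0.089], [0.22, 0.63, 0], 1]
    - [[0, 0, -0.089], [0.22, 0.63, 0], 1]
    - [[0, 0, -0.089], [0.22, 0.63, 0], 1]
    - [[0, 0, -0.089], [0.22, 0.63, 0], 1]
    - [[0, 0, -0.089], [0.22, 0.63, 0], 1]
    - [[0, 0, -0.089], [0.22, 0.64, 0], 1]
    - [[0, 0, 0], [0, 0, 0], 1]
    - [[0, 0, 0], [0, 0, 0], 1]
    - [[0, 0, 0], [0, 0, 0], 1]

```text
time_s: 15.55
position: [0.5946, -0.073, 0.1574]
orientation: [3.14, -0.001, -2.17]
contact_force: [-0.8, 0.8, -0.1]
grip_width: 0.0875
```

```bash
python3 look.py 3; python3 - <<'E'
from h import *
p=np.load("top3.npz")["p"];cv2.imwrite("pics/full3.png",p[:,:,::-1])
E
```

```text
15.65 [ 0.5947 -0.0735  0.1579] [ 3.1408e+00 -7.0000e-04 -2.1718e+00] [ 0.5 -0.4 -0.4] 0.087738872801491
```

View pics/full3.png

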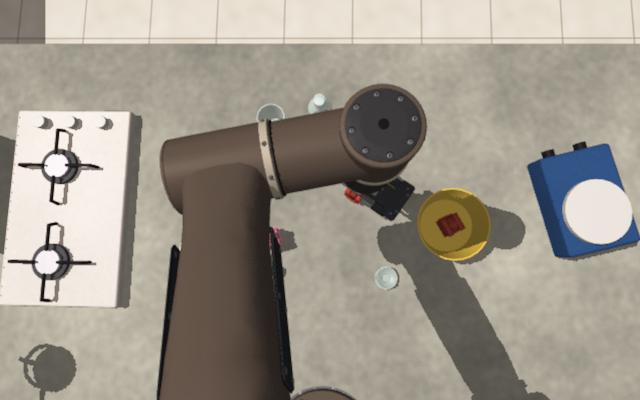

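View pics/s3.png

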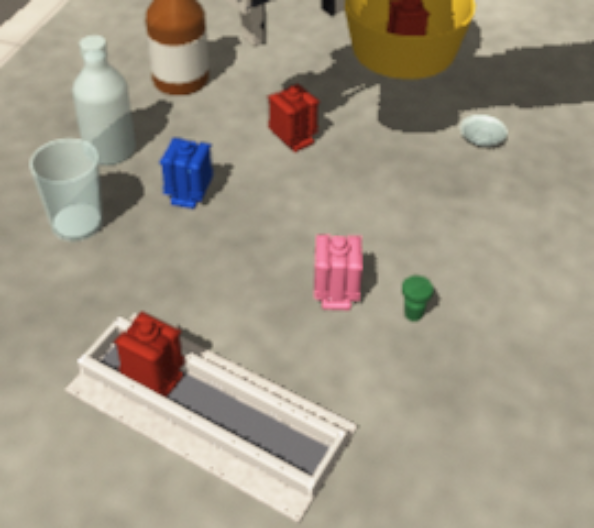

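C stands in the tub (full view (451,225)), A stays in the rack, and B is untouched. Now I'll feel B.

Call:
drive_tool:
  targets:
    - [[0, 0, 0], [0, 0.03, -0.6], 1]
    - [[0, 0, 0], [0, 0, -0.9], 1]
    - [[0, 0, 0], [0, 0, -0.9], 1]
    - [[0, 0, 0], [0, 0, -0.9], 1]
    - [[0, 0, 0], [0, 0, -0.6], 1]
    - [[0, 0, 0], [0, 0, -0.45], 1]
    - [[0, 0, 0], [0, 0, 0], 1]
    - [[0, 0, 0], [0, 0, 0], 0.7]
    - [[0, 0, 0], [0, 0, 0], 0.6]
    - [[0, 0, 0], [0, 0, 0], 0.55]
    - [[0, 0, 0], [0, 0, 0], 0.52]
    - [[0, 0, 0], [0, 0, 0], 0.5]
    - [[0, 0, 0], [0, 0, 0], 0.48]
    - [[0, 0, 0], [0, 0, 0], 0.44]
    - [[0, 0, 0], [0, 0, 0], 0.4]
    - [[0, 0, 0], [0, 0, 0], 0.3]
    - [[0, 0, 0], [0, 0, 0], 0.3]
    - [[0, 0, 0], [0, 0, 0], 0.3]
    - [[0, 0, 0], [0, 0, 0], 0.3]

```text
time_s: 17.23
position: [0.5954, -0.0719, 0.0283]
orientation: [-3.141, 0.0, -2.172]
contact_force: [-1.3, 0.3, 4.6]
grip_width: 0.0325
```

B is soft (32.5 mm). It goes to the near slot in the rack.

Call:
drive_tool:
  targets:
    - [[0, 0, 0], [0, 0, 0.3], 0.3]
    - [[0, 0, 0], [0, 0, 0.7], 0.3]
    - [[0, 0, 0], [0, 0, 0.9], 0.3]
    - [[0, 0, 0], [0, 0, 0.8], 0.3]
    - [[0, 0, 0], [0, 0, 0.3], 0.3]
    - [[0, 0, 0], [0, 0, 0], 0.3]
    - [[0, 0, 0], [0, 0, 0], 0.3]

```text
time_s: 17.82
position: [0.5951, -0.0718, 0.118]
orientation: [-3.141, 0.001, -2.172]
contact_force: [0.9, 0.1, -1.0]
grip_width: 0.0329
```

Call:
drive_tool:
  targets:
    - [[0, 0, 0.024], [-0.15, 0.4, 0], 0.3]
    - [[0, 0, 0.024], [-0.22, 0.8, 0], 0.3]
    - [[0, 0, 0.024], [-0.22, 0.8, 0], 0.3]
    - [[0, 0, 0.024], [-0.22, 0.8, 0], 0.3]
    - [[0, 0, 0.024], [-0.22, 0.8, 0], 0.3]
    - [[0, 0, 0.024], [-0.22, 0.8, 0], 0.3]
    - [[0, 0, 0.024], [-0.22, 0.8, 0], 0.3]
    - [[0, 0, 0.024], [-0.22, 0.8, 0], 0.3]
    - [[0, 0, 0.024], [-0.22, 0.8, 0], 0.3]
    - [[0, 0, 0.024], [-0.22, 0.8, 0], 0.3]
    - [[0, 0, 0.024], [-0.22, 0.8, 0], 0.3]
    - [[0, 0, 0.024], [-0.22, 0.8, 0], 0.3]
    - [[0, 0, 0.024], [-0.22, 0.8, 0], 0.3]
    - [[0, 0, 0.024], [-0.22, 0.8, 0], 0.3]
    - [[0, 0, 0.024], [-0.22, 0.8, 0], 0.3]
    - [[0, 0, 0.025], [-0.22, 0.8, 0], 0.3]
    - [[0, 0, 0], [-0.22, 0.46, 0], 0.3]
    - [[0, 0, 0], [0, 0, 0], 0.3]
    - [[0, 0, 0], [0, 0, 0], 0.3]
    - [[0, 0, 0], [0, 0, 0], 0.3]

```text
time_s: 19.48
position: [0.4844, 0.3131, 0.1168]
orientation: [3.14, -0.002, -1.768]
contact_force: [1.4, 0.2, -0.3]
grip_width: 0.0328
```

```bash
python3 look.py 4
```

```text
19.5833 [0.485  0.3129 0.1174] [ 3.1410e+00 -1.0000e-03 -1.7695e+00] [0.4 0.1 0.3] 0.032612098258086655
```

View pics/s4.png

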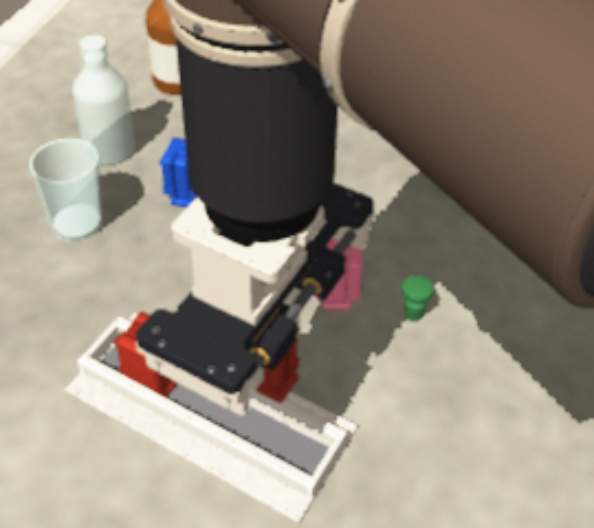

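Call:
drive_tool:
  targets:
    - [[0, 0, 0], [0, 0.02, -0.5], 0.3]
    - [[0, 0, 0], [0, 0, -0.6], 0.3]
    - [[0, 0, 0], [0, 0, -0.5], 0.3]
    - [[0, 0, 0], [0, 0, -0.3], 0.3]
    - [[0, 0, 0], [0, 0, -0.1], 0.3]
    - [[0, 0, 0], [0, 0, -0.1], 0.3]
    - [[0, 0, 0], [0, 0, -0.1], 0.3]
    - [[0, 0, 0], [0, 0, -0.1], 0.3]
    - [[0, 0, 0], [0, 0, 0], 0.3]
    - [[0, 0, 0], [0, 0, 0], 0.3]

```text
time_s: 20.42
position: [0.4853, 0.3146, 0.0493]
orientation: [-3.141, 0.0, -1.769]
contact_force: [-0.5, -0.1, -1.3]
grip_width: 0.0326
```

Call:
drive_tool:
  targets:
    - [[0, 0, 0], [0, 0, -0.1], 0.3]
    - [[0, 0, 0], [0, 0, -0.1], 0.3]
    - [[0, 0, 0], [0, 0, -0.1], 0.3]
    - [[0, 0, 0], [0, 0, -0.08], 0.3]
    - [[0, 0, 0], [0, 0, -0.04], 0.3]
    - [[0, 0, 0], [0, 0, -0.03], 0.3]
    - [[0, 0, 0], [0, 0, 0], 0.3]
    - [[0, 0, 0], [0, 0, 0], 0.3]

```text
time_s: 21.08
position: [0.4852, 0.3144, 0.0354]
orientation: [-3.142, -0.0, -1.769]
contact_force: [0.8, 0.9, -1.5]
grip_width: 0.0326
```

Call:
drive_tool:
  targets:
    - [[0, 0, 0], [0, 0, -0.03], 0.3]
    - [[0, 0, 0], [0, 0, 0], 0.3]
    - [[0, 0, 0], [0, 0, 0], 0.3]

```text
time_s: 21.33
position: [0.4852, 0.3144, 0.0346]
orientation: [-3.142, 0.0, -1.769]
contact_force: [-0.2, -0.4, -1.5]
grip_width: 0.0321
```

Call:
drive_tool:
  targets:
    - [[0, 0, 0], [0, 0, -0.03], 0.3]
    - [[0, 0, 0], [0, 0, 0], 0.3]
    - [[0, 0, 0], [0, 0, 0], 0.3]

```text
time_s: 21.58
position: [0.4853, 0.3147, 0.0343]
orientation: [-3.141, 0.001, -1.769]
contact_force: [-1.5, 0.8, 5.4]
grip_width: 0.0323
```

On the floor (about 6 N of push). Releasing.

Call:
drive_tool:
  targets:
    - [[0, 0, 0], [0, 0, 0], 0.42]
    - [[0, 0, 0], [0, 0, 0], 0.46]
    - [[0, 0, 0], [0, 0, 0], 0.52]
    - [[0, 0, 0], [0, 0, 0], 0.6]
    - [[0, 0, 0], [0, 0, 0], 0.7]
    - [[0, 0, 0], [0, 0, 0], 0.7]
    - [[0, 0, 0], [0, 0, 0], 0.8]
    - [[0, 0, 0], [0, 0, 0.4], 0.8]
    - [[0, 0, 0], [0, 0, 0.8], 0.8]
    - [[0, 0, 0], [0, 0, 0.9], 0.9]
    - [[0, 0, 0], [0, 0, 0.9], 1]
    - [[0, 0, 0], [0, 0, 1], 1]
    - [[0, 0, 0], [0, 0, 1], 1]
    - [[0, 0, 0], [0, 0, 1], 1]

```text
time_s: 22.75
position: [0.485, 0.3143, 0.2151]
orientation: [3.142, 0.0, -1.769]
contact_force: [1.3, 0.9, 0.5]
grip_width: 0.0874
```

Call:
drive_tool:
  targets:
    - [[0, 0, 0], [-0.5, 0.9, 0], 1]
    - [[0, 0, 0], [-0.9, 0.9, 0], 1]
    - [[0, 0, 0], [-0.9, 0.9, 0], 1]
    - [[0, 0, 0], [-0.9, 0.9, 0], 1]
    - [[0, 0, 0], [-0.9, 0.9, 0], 1]
    - [[0, 0, 0], [-0.9, 0.9, 0], 1]
    - [[0, 0, 0], [-0.9, 0.9, 0], 1]
    - [[0, 0, 0], [-0.9, 0.9, 0], 1]
    - [[0, 0, 0], [-0.9, 0.9, 0], 1]
    - [[0, 0, 0], [-0.9, 0.9, 0], 1]
    - [[0, 0, 0], [0, 0, 0], 1]
    - [[0, 0, 0], [0, 0, 0], 1]

```text
time_s: 23.75
position: [0.2254, 0.5856, 0.2129]
orientation: [3.142, -0.001, -1.766]
contact_force: [0.3, -0.6, -0.2]
grip_width: 0.0875
```

```bash
python3 look.py 5; python3 - <<'E'
from h import *
for n in("top","side"):
    z=np.load(n+"5.npz");W=world(n,z["d"]);m=red(z["p"]).astype(np.uint8)
    if n=="top":cv2.imwrite("pics/full5.png",z["p"][:,:,::-1])
    k,l,s,c=cv2.connectedComponentsWithStats(m)
    for j in range(1,k):
        if s[j,4]<60: continue
        P=W[l==j];Q=P[P[:,2]>.055]
        if len(Q)>5: print(n,c[j].round(),s[j,4],np.percentile(P[:,2],[50,90,98]).round(4),np.round(cv2.minAreaRect((Q[:,:2]*1000).astype(np.float32))[0]))
    W0=world(n,np.load(n+"0.npz")["d"])
E
```

```text
23.85 [0.2271 0.5841 0.2133] [-3.1415e+00 -8.0000e-04 -1.7685e+00] [ 0.4 -1.  -0. ] 0.08768778671179153
top [208. 186.] 287 [0.0681 0.0743 0.0799] [602. 289.]
top [450. 224.] 380 [0.0665 0.0723 0.0793] [ 517. -298.]
top [196. 233.] 292 [0.0683 0.0741 0.0792] [467. 157.]
side [365. 138.] 243 [0.0611 0.0716 0.0774] [414. 198.]
side [248. 290.] 779 [0.0628 0.072  0.0805] [462. 484.]
side [301. 317.] 846 [0.0663 0.0728 0.0808] [425. 505.]
```

View pics/full5.png

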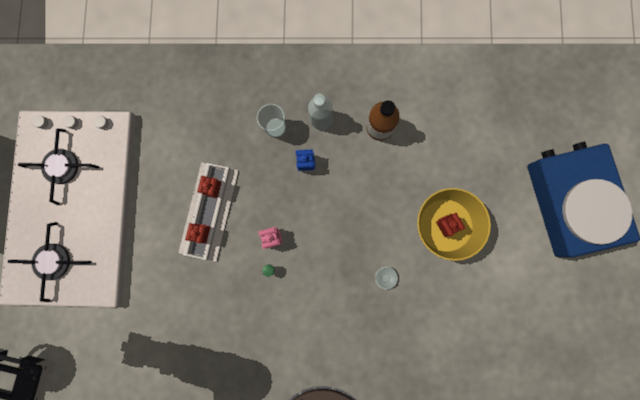

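View pics/s5.png

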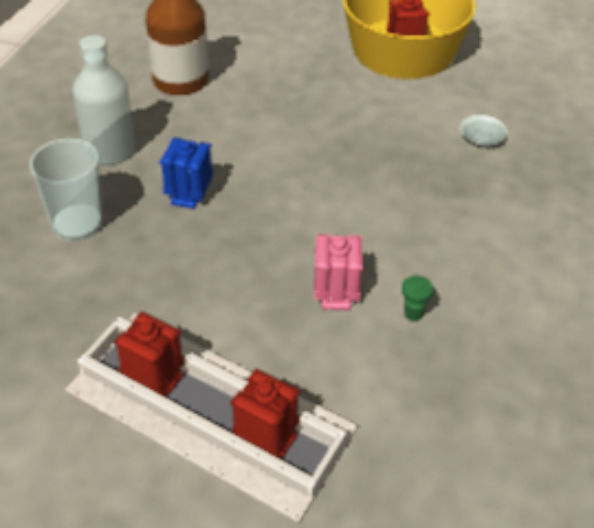

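```bash
python3 -c "
from workcell import ctrl
print(ctrl.finish_job())"
```

```text
the job is handed in; nothing more can be done
None
```

I pinched all three red bulbs at 10 N, put the two soft ones in the white rack and the hard one in the yellow tub, then handed the job in at about 24 s. No verdict was reported.

| Bulb (position in the first top image) | Width at 10 N | Result | Where it went |
|---|---|---|---|
| (288,196) | 32.7 mm | soft | rack, far slot |
| (356,190) | 32.5 mm | soft | rack, near slot |
| (322,243) | 43.0 mm | hard | tub, about 3 mm from its axis |

**Last pictures:** both rack bulbs stand upright between the rails. Their tops read about 79–80 mm, which is 6 mm above a bulb on the counter, so both are home on the rack's floor. The hard bulb stands upright in the tub. The dish, stopper, bottles, beaker and the blue and pink decoys look unmoved by eye, and the hand is well clear of everything.

**Forces:** pushing the second bulb home raised the wrist reading to about 5.4 N, well under the 30 N limit.

**Disagreements:** some of the final position fits were thrown off by pixels with no depth reading: the near-slot bulb in the top view and all three in the side view. For those I relied on the pictures and the top heights.

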